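# Press a mounted sample flush into its holder ring

## Robot

A 6-joint arm with a two-finger parallel gripper is mounted at the origin on a cart in front of the work surface, level with it; the furniture and walls round the work are solid. World frame = base frame: x ahead of the robot, y to its left, z up, the work surface at z = 0. Lengths are in m, angles in rad, forces in N, time in s.
With the tool pointing down it reaches from about 0.25 to 0.775 m from the base axis. Payload 4 kg.
Tool frame: the origin (TCP) lies midway between the tips of the shut fingers; the grasp point (between the pads) lies 19 mm behind it (robot.tcp_to_grasp is the z of the grasp point in the tool frame, in m); z points along the fingers, y is the line along which they close (so a half turn about z gives the same grasp; the last joint's range is limited). The gripper opens to 94 mm and grips with 3 to 60 N. Pads are 16 mm wide; open, the fingers measure 119 mm over their backs; the gripper's body (75 mm by 177 mm) begins 78 mm behind the grasp point.
Start: joints at [1.094, 0.087, 1.371, -0, 1.684, -0.103], TCP at [0.201, 0.512, 0.206] pointing down, gripper open.
Joint ranges: [-3.1, 3.1], [-0.76, 2.03], [0.27, 2.55], [-1.08, 4.22], [0.17, 2.65], [-2.57, 2.57]. Speed limits (rad/s): [2.79, 2.79, 3.14, 3.14, 3.14, 3.14].

## Interface

Orientations are given as [roll, pitch, yaw] about the fixed x, y, z axes, in that order (R = Rz(yaw) Ry(pitch) Rx(roll)).
In Python, from bench import robot gives the robot as it stands. The module is installed in compiled form; this text tells all that it offers.
- The arm moves only by the tool move_arm, never from a script. Its argument "motion" is one flat list of numbers, 7 for each row, row after row: the turn, a rotation vector about the tool's x, y, z in units of 45 degrees (1.0 is 45 degrees), then the shift along the tool's x, y, z in units of 100 mm (1.0 is 100 mm), then the opening, from 0 (shut) to 1 (fully open). A call has 1 to 12 rows; each row shifts and turns the commanded pose from where the row before left it, along the tool's axes as they then stand; what a row does not reach is not made up. A row lasts 1/12 s, in which the tool goes at most 41.7 mm and 7.16 degrees, less where a joint would pass 70% of its speed; a pose out of reach is approached as far as the arm can. A call with a number of a shift or a turn outside -1 to 1 is refused whole. A call with a gripper value outside its range is refused whole. The fingers move at their own pace and stop on an object; the grip force is fixed at half the most. Time passes only in rows, so rows that do not move let the fingers close. It gives the time, the measured TCP pose, the force, the opening and the grip force at its end, in the units of the state.
- robot.get_obs(): the state, without advancing time (a new reading comes with each control period).
- robot.snapshot(name): name is "scene" or "top" or "wrist"; returns the picture (420x560x3 uint8, red, green, blue); there is no depth.
- robot.get_calibration(name): a dict with "fx", "fy", "cx", "cy" (pixels), "R" (3x3) and "t" (3): a world point X has camera coordinates R X + t. Camera axes: x right, y down, z forward; pixel columns grow to the right and rows downward; lengths in m; the calibration is good to about 2 mm. A picture is of the moment at which its call begins: read the wrist's pose just before it. get_calibration takes no time and is no camera call; for the wrist camera it gives the pose at the moment of the call.
- robot.close_job(): hands the job in; it is judged then, once.
The state is a dict: "time": time; "joint_positions": joint angles; "qvel": joint speeds; "joint_torque": joint torques, N m; "tool_pos": TCP position; "ee_rot": TCP orientation; "wrist_force": force on the tool from outside, world axes, zero at the start; "wrist_torque": the same for the moment, N m; "width": finger opening in m; "finger_force": force on a finger pad.
Only numpy, scipy, OpenCV 4.12 (cv2) and the standard library are available. Lean on these libraries where they do the work, as an engineer would, in place of code of your own. Each camera call takes 0.05 s, during which the arm holds its last target. There are 200 camera calls.

## Task

The green mounted sample standing proud in the holder ring on the hand press has to go in flush. Push the press lever down until the ram foot has pressed the sample in and meets the rim of the ring, then push the lever all the way back up so the ring is free to take out. Leave the ring standing on the anvil without touching it, and do not disturb the bottles, jars and spare samples nearby.

Things in the scene. Friction and masses are not known exactly. Their poses are not given: they have to be found in the camera images.
- levelling_press: green hand press (rack and pinion arbor press), 170 x 105 mm base, 206 mm to the top of its head, bolted down. Origin on the table under the press; its own +x points from the front to the rear column, +y to the left seen from the front, z up. The head (its two side plates, y -26 to +26 mm, x from -51 mm to the rear, z 150 to 206 mm) overhangs the anvil; the ram bar rises out of it to z 226 mm
- levelling_press_lever (a joint): angle of the press lever in rad: 0 = fully up, at its stop (start); grows as the knob is pushed forward (to the press's -x) and down, limit 1.05. The ram goes down 42.9 mm per rad. Friction holds the lever wherever it is left. Turning takes about 0.5 Nm at the pivot, about 1 Nm while the sample is being pressed in (about 7 N square to the arm at the knob)
- lever_knob (a point): centre of the black round knob at the lever's end, 30 mm diameter (38 mm along the arm). Lever up: at x -94, y -38, z 304 mm of the press; it moves on a 161 mm arc round lever_pivot in the press's x-z plane. The arm is a straight 11 mm rod on the press's right (-y) side. Pivot to knob rises 52 degrees forward of level when up, about 22 when the sample is flush
- lever_pivot (a point): axis of the lever, level along the press's y, at x 4.5, y -38, z 176 mm of the press
- ram_foot (a point): centre of the underside of the flat round ram foot (44 mm diameter); 61 mm above the anvil with the lever up
- holder: loose aluminium specimen holder ring, 54 mm diameter, 38 mm tall, 0.22 kg, standing on the round anvil centred under the ram; origin at the centre of its underside (29 mm above the table), z up. Its 34 mm bore takes the sample and is narrower than the ram foot, so the foot lands on the rim when the sample is flush (lever about 0.54 rad)
- seat (a joint): how far the green mounted sample (32 mm diameter, 21 mm tall) stands proud of the ring's rim, m: 0 = flush, starts between 0.005 and 0.009. A rubber O-ring holds it wherever it is (about 12 N to push it in); it stays in when the ram is raised
- dropper_a: brown dropper bottle, 37 mm diameter, 94 mm tall, bystander; origin under its centre
- dropper_b: brown dropper bottle, 35 mm diameter, 91 mm tall, bystander; origin under its centre
- jar_blue: white jar with blue lid, 52 mm diameter, 52 mm tall, bystander; origin under its centre
- jar_red: white jar with red lid, 48 mm diameter, 46 mm tall, bystander; origin under its centre
- spare_black: black mounted sample, 30 mm diameter, 19 mm tall, bystander; origin under its centre
- spare_brown: brown mounted sample, 30 mm diameter, 17 mm tall, bystander; origin under its centre

How it is judged:
By the outcome, as a careful person would: the job done as asked, in the order asked, and still so for the second after the job is handed in, with the robot touching nothing.
It also fails if it takes over 51 s, if anything falls off the work surface, if the arm or the gripper's body presses on something with over 40 N, if the wrist force passes 120 N, or if a joint passes its speed limit or range.

## Working session

There is one attempt and no reset: what is moved stays moved. The work goes in short steps, Python scripts to look and compute and a tool call to move; the robot and the scene stay as the last step left them, time stands still between calls to the robot, and variables do not carry over. Pictures are saved under pics/ and viewed, at most 10 in all, crops included, and the job is handed in when it is done.

Besides the shell and the picture viewer there is one more tool, called after "Request:" in YAML: its name, and indented under it one key for each argument. move_arm: Moves the arm, as the interface text tells. Shifts and turns lie within -1 to 1; 1 stands for 100 mm of shift or 45 degrees of turn. Its arguments: {"type":"object","properties":{"motion":{"type":"array","items":{"type":"number"}}},"required":["motion"]}

```bash
mkdir -p pics
python3 - <<'E'
from bench import robot
import cv2,numpy as np
a=[robot.snapshot(n) for n in("scene","top")]
for n,i in zip(("scene","top"),a): cv2.imwrite(f"pics/{n}0.png",i[:,:,::-1])
for n in("scene","top"):
    c=robot.get_calibration(n);print(n,c)
o=robot.get_obs();print(o)
E
```

```text
scene {'fx': 508.85718942373506, 'fy': 508.85718942373506, 'cx': 285.42092390522123, 'cy': 203.56879357613732, 'R': array([[-0.4143744 , -0.90992262,  0.01829441],
       [-0.70633463,  0.30885533, -0.63694566],
       [ 0.57392094, -0.27685595, -0.7706916 ]]), 't': array([0.19747372, 0.59263783, 0.96611761])}
top {'fx': 418.249001692908, 'fy': 418.249001692908, 'cx': 272.0300548905719, 'cy': 211.13234562103992, 'R': array([[-0.01880923, -0.99962193, -0.02005529],
       [-0.99048698,  0.02136465, -0.13593787],
       [ 0.13631495,  0.01730762, -0.99051435]]), 't': array([-0.03767914,  0.65725757,  1.04093359])}
{'time': 0.1, 'joint_positions': array([ 1.09393969e+00,  8.79003884e-02,  1.37210048e+00, -9.88669255e-06,
        1.68361725e+00, -1.03132178e-01]), 'qvel': array([ 0.00137488, -0.00117202, -0.00358835,  0.00125017, -0.0021387 ,
        0.00020775]), 'joint_torque': array([ 3.51968425e-03, -3.41250122e+01, -3.03303194e+01,  7.20219570e-02,
        3.03411449e-02, -6.34711773e-05]), 'tool_pos': array([0.20058948, 0.51157832, 0.20441203]), 'ee_rot': array([-3.13957694e+00, -1.98746327e-04,  2.76786689e+00]), 'wrist_force': array([-0.26298454,  0.38874067, -0.0983037 ]), 'wrist_torque': array([-0.00348765, -0.02711698,  0.04494562]), 'finger_force': 0.0, 'width': 0.09394285929126493}
```

View pics/scene0.png

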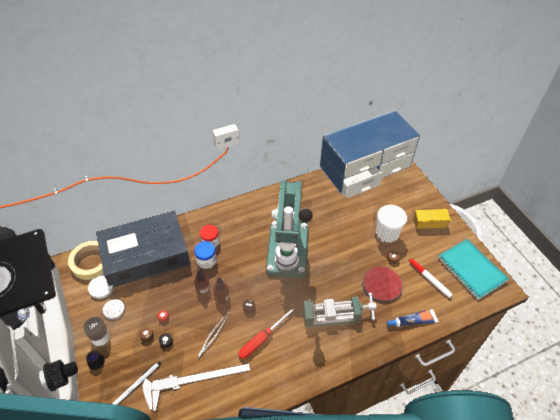

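View pics/top0.png

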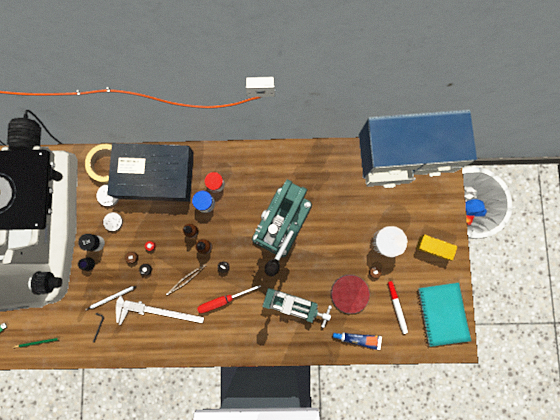

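The scene view shows the press at about (288,230), with the knob at (305,215). The top view shows the press at about (283,215), with the knob at (271,268) and the lever running up-right from it. The bottles are to the left of the press.

```bash
cat > h.py <<'E'
from bench import robot
import numpy as np
C={n:robot.get_calibration(n) for n in("scene","top")}
def ray(n,p):
    c=C[n];R=c["R"];d=R.T@np.array([(p[0]-c["cx"])/c["fx"],(p[1]-c["cy"])/c["fy"],1]);return -R.T@c["t"],d/np.linalg.norm(d)
def plane(n,p,z):
    o,d=ray(n,p);return o+d*(z-o[2])/d[2]
def tri(ps,pt):
    o1,d1=ray("scene",ps);o2,d2=ray("top",pt)
    s=np.linalg.lstsq(np.c_[d1,-d2],o2-o1,rcond=None)[0]
    a,b=o1+s[0]*d1,o2+s[1]*d2;return (a+b)/2,np.linalg.norm(a-b)
def proj(n,X):
    c=C[n];q=c["R"]@X+c["t"];return q[0]/q[2]*c["fx"]+c["cx"],q[1]/q[2]*c["fy"]+c["cy"]
E
python3 - <<'E'
import cv2,numpy as np
from h import *
s=cv2.imread("pics/scene0.png");t=cv2.imread("pics/top0.png")
a=cv2.resize(s[170:290,240:340],None,fx=4,fy=5,interpolation=cv2.INTER_CUBIC)
b=cv2.resize(t[170:290,235:335],None,fx=4,fy=5,interpolation=cv2.INTER_CUBIC)
cv2.imwrite("pics/c0.png",np.hstack([a,b]))
def blob(i,x0,y0,x1,y1,th):
    m=(i[y0:y1,x0:x1].max(2)<th).astype(np.uint8)
    n,l,st,ce=cv2.connectedComponentsWithStats(m)
    for k in range(1,n):
        if st[k,4]>25: print(st[k],ce[k]+[x0,y0])
for th in(30,45):
    blob(s,290,200,320,232,th);blob(t,255,255,290,285,th)
p=(305.5,215.5);q=(271,268);print(tri(p,q))
E
```

```text
[10  5 14 16 54] [273.35185185 268.62962963]
[ 10   5  15  16 157] [271.96815287 267.91082803]
(array([ 0.50911606, -0.05244784,  0.30237215]), np.float64(0.0025440106208212752))
```

View pics/c0.png

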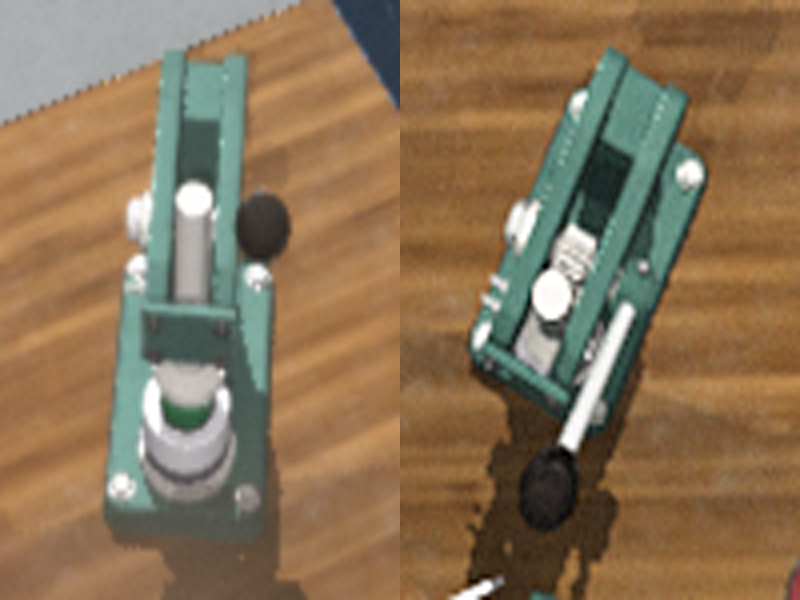

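Run:
```python
from h import *
S=lambda x,y:(240+x/4,170+y/5); T=lambda x,y:(235+(x-400)/4,170+y/5)
P={}
for n,a,b in[("knob",(262,226),(548,488)),("ram",(194,198),(552,295)),("RL",(137,268),(580,105)),("RR",(258,277),(690,172)),("FL",(122,487),(482,335)),("FR",(246,497),(597,410)),("railL",(174,55),(610,52)),("railR",(237,58),(682,92))]:
    P[n],e=tri(S(*a),T(*b));print(n,P[n].round(4),round(e,4))
for a,b in(("RL","FL"),("RR","FR")):
    d=P[a]-P[b];print("yaw",np.arctan2(d[1],d[0]),np.linalg.norm(d))
for l in[((608,48),(490,345)),((688,95),(572,385))]:
    a,b=[plane("top",T(*x),.206) for x in l];d=a-b;print("railyaw",np.arctan2(d[1],d[0]),a,b)
for k in("FL","FR","RL","RR"):
    print(k,P[k][2])
yaw=-.42
for yaw in(-.4,-.45,-.5):
    c,s=np.cos(yaw),np.sin(yaw);R=np.array([[c,-s],[s,c]])
    print(yaw,"origin from knob",P["knob"][:2]-R@[-.094,-.038],"ram in knob frame",R.T@(P["ram"]-P["knob"])[:2]+[-.094,-.038])
```

```text
knob [ 0.5102 -0.0538  0.3013] 0.0012
ram [ 0.5926 -0.0557  0.2249] 0.0005
RL [ 0.7135 -0.0734  0.0184] 0.0014
RR [ 0.6756 -0.1461  0.0176] 0.002
FL [ 0.5909 -0.0075  0.0172] 0.0046
FR [ 0.5516 -0.0797  0.0176] 0.0019
railL [ 0.704  -0.0919  0.1927] 0.0049
railR [ 0.6866 -0.1296  0.1908] 0.0009
yaw -0.49344329729097497 0.13916520772461682
yaw -0.49170400348048315 0.14060488556457923
railyaw -0.47650735009587986 [ 0.70428158 -0.08842619  0.206     ] [ 0.57331896 -0.02082596  0.206     ]
railyaw -0.485132887197511 [ 0.68200063 -0.13224253  0.206     ] [ 0.55497966 -0.06528311  0.206     ]
FL 0.017227647409608027
FR 0.017647828417497347
RL 0.01841542068181856
RR 0.017589723880943153
-0.4 origin from knob [ 0.61157987 -0.05539595] ram in knob frame [-0.01734185 -0.0076372 ]
-0.45 origin from knob [ 0.61137296 -0.06046072] ram in knob frame [-0.01895516 -0.00384384]
-0.5 origin from knob [ 0.61091317 -0.06550881] ram in knob frame [-0.02075604 -0.00013585]
```

The crop shows the knob at scene (305.5,215.2) and top (272,267.6). It triangulates to (0.510,-0.054,0.301) with the press yaw at about -0.49, which agrees with the given z of 0.304. The plan is to rise, line the fingers up across the knob, grasp it and follow the arc.

Request:
move_arm:
  motion: [0, 0, 0.074, 0, 0, -0.2, 1, 0, 0, 0.074, 0, 0, -0.2, 1, 0, 0, 0, 0, 0, -0.2, 1, 0, 0, 0, 0, 0, -0.2, 1, 0, 0, 0, 0, 0, -0.2, 1, 0, 0, 0, 0, 0, -0.2, 1, 0, 0, 0, 0, 0, -0.2, 1, 0, 0, 0, 0, 0, -0.2, 1, 0, 0, 0, -0.3, -0.196, 0, 1, 0, 0, 0, -0.3, -0.196, 0, 1, 0, 0, 0, -0.3, -0.196, 0, 1, 0, 0, 0, -0.3, -0.196, 0, 1]

```text
time: 1.1
tool_pos: [0.2701, 0.3851, 0.3649]
ee_rot: [-3.141, -0.0, 2.653]
wrist_force: [1.1, 0.5, 0.1]
width: 0.094
finger_force: 0.0
```

Request:
move_arm:
  motion: [0, 0, 0, -0.3, -0.196, 0, 1, 0, 0, 0, -0.3, -0.196, 0, 1, 0, 0, 0, -0.3, -0.196, 0, 1, 0, 0, 0, -0.3, -0.196, 0, 1, 0, 0, 0, -0.3, -0.196, 0, 1, 0, 0, 0, -0.3, -0.196, 0, 1, 0, 0, 0, -0.3, -0.196, 0, 1, 0, 0, 0, -0.3, -0.196, 0, 1, 0, 0, 0, -0.3, -0.196, 0, 1, 0, 0, 0, -0.3, -0.196, 0, 1, 0, 0, 0, -0.3, -0.196, 0, 1, 0, 0, 0, 0, 0, 0, 1]

```text
time: 2.1
tool_pos: [0.4614, 0.0359, 0.3633]
ee_rot: [-3.138, -0.002, 2.644]
wrist_force: [-0.3, 0.7, 0.5]
width: 0.0941
finger_force: 0.0
```

Request:
move_arm:
  motion: [0, 0, 0, -0.213, -0.14, 0, 1, 0, 0, 0, -0.213, -0.14, 0, 1, 0, 0, 0, -0.213, -0.14, 0, 1, 0, 0, 0, -0.213, -0.14, 0, 1, 0, 0, 0, 0, 0, 0, 1, 0, 0, 0, 0, 0, 0, 1]

```text
time: 2.6
tool_pos: [0.5083, -0.0489, 0.3643]
ee_rot: [-3.141, -0.003, 2.65]
wrist_force: [0.1, 0.5, -0.7]
width: 0.0943
finger_force: 0.0
```

Run:
```python
from h import *
import cv2
o=robot.get_obs();c=robot.get_calibration("wrist");C["wrist"]=c
im=robot.snapshot("wrist");s=robot.snapshot("scene")
im=np.ascontiguousarray(im[:,:,::-1])
print(o["tool_pos"],o["ee_rot"]);print(proj("wrist",np.array([.5102,-.0538,.304])))
cv2.imwrite("pics/w1.png",im)
```

```text
[ 0.50832118 -0.04889531  0.36432735] [-3.14141120e+00 -2.73774999e-03  2.65012789e+00]
(np.float64(277.6110396189364), np.float64(226.54197915511986))
```

View pics/w1.png

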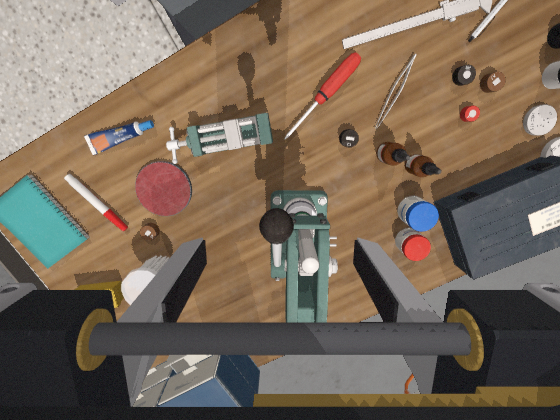

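The wrist view shows the black knob at (277,226), where it was predicted, lying between the fingers. Next is to descend over it and grip.

Request:
move_arm:
  motion: [0, 0, 0, -0.04, -0.034, 0.1, 1, 0, 0, 0, 0, 0, 0.1, 1, 0, 0, 0, 0, 0, 0.1, 1, 0, 0, 0, 0, 0, 0.1, 1, 0, 0, 0, 0, 0, 0.1, 1, 0, 0, 0, 0, 0, 0.1, 1, 0, 0, 0, 0, 0, 0.1, 1, 0, 0, 0, 0, 0, 0.09, 1, 0, 0, 0, 0, 0, 0, 1, 0, 0, 0, 0, 0, 0, 1]

```text
time: 3.53
tool_pos: [0.51, -0.0535, 0.2857]
ee_rot: [-3.141, -0.001, 2.652]
wrist_force: [0.4, 0.6, 0.6]
width: 0.0939
finger_force: 0.0
```

Request:
move_arm:
  motion: [0, 0, 0, 0, 0, 0, 0.2, 0, 0, 0, 0, 0, 0, 0.2, 0, 0, 0, 0, 0, 0, 0.2, 0, 0, 0, 0, 0, 0, 0.2, 0, 0, 0, 0, 0, 0, 0.2, 0, 0, 0, 0, 0, 0, 0.2, 0, 0, 0, 0, 0, 0, 0.2, 0, 0, 0, 0, 0, 0, 0.2, 0, 0, 0, 0, 0, 0, 0.2, 0, 0, 0, 0, 0, 0, 0.2]

```text
time: 4.37
tool_pos: [0.5103, -0.0536, 0.2865]
ee_rot: [3.141, -0.0, 2.652]
wrist_force: [0.8, 0.6, -0.3]
width: 0.0308
finger_force: 0.0
```

Request:
move_arm:
  motion: [0, 0, 0, 0, 0, 0, 0, 0, 0, 0, 0, 0, 0, 0, 0, 0, 0, 0, 0, 0, 0, 0, 0, 0, 0, 0, 0, 0]

```text
time: 4.7
tool_pos: [0.5104, -0.0533, 0.2865]
ee_rot: [3.141, 0.0, 2.652]
wrist_force: [0.8, 0.4, 0.0]
width: 0.0263
finger_force: 30.0
```

Request:
move_arm:
  motion: [0, 0, 0, 0.065, 0, 0.054, 0, 0, 0, 0, 0.062, 0, 0.057, 0, 0, 0, 0, 0.059, 0, 0.06, 0, 0, 0, 0, 0.056, 0, 0.063, 0, 0, 0, 0, 0, 0, 0, 0]

```text
time: 5.12
tool_pos: [0.4875, -0.041, 0.2613]
ee_rot: [3.141, -0.003, 2.653]
wrist_force: [1.8, 3.9, -4.1]
width: 0.0264
finger_force: 30.0
```

Run:
```python
from h import *
import cv2
o=robot.get_obs()
s=robot.snapshot("scene")[:,:,::-1]
print(o["tool_pos"],o["wrist_force"],o["wrist_torque"],o["width"])
cv2.imwrite("pics/s2.png",cv2.resize(s[150:300,200:350],None,fx=4,fy=4,interpolation=cv2.INTER_CUBIC))
```

```text
[ 0.48748395 -0.04096227  0.26130585] [ 1.84525826  3.92362567 -4.05654977] [ 0.5059873  -0.32974447  0.03825977] 0.026446319830983844
```

View pics/s2.png

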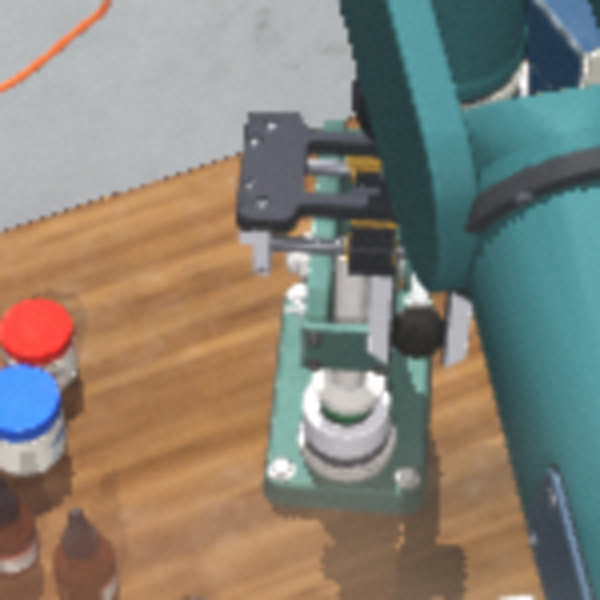

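The crop shows the knob at (418,330), gripped between the fingers, with the lever turned and the ram foot close above the green sample in the ring. I'll continue along the arc.

Request:
move_arm:
  motion: [0, 0, 0, 0.052, 0, 0.066, 0, 0, 0, 0, 0.049, 0, 0.068, 0, 0, 0, 0, 0.045, 0, 0.071, 0, 0, 0, 0, 0, 0, 0, 0]

```text
time: 5.5
tool_pos: [0.4753, -0.0344, 0.2416]
ee_rot: [3.141, -0.001, 2.652]
wrist_force: [3.1, 4.2, -0.2]
width: 0.026
finger_force: 30.0
```

Request:
move_arm:
  motion: [0, 0, 0, 0.021, 0, 0.036, 0, 0, 0, 0, 0.021, 0, 0.037, 0, 0, 0, 0, 0.019, 0, 0.038, 0, 0, 0, 0, 0.019, 0, 0.038, 0, 0, 0, 0, 0, 0, 0, 0]

```text
time: 5.92
tool_pos: [0.469, -0.031, 0.228]
ee_rot: [3.14, 0.001, 2.652]
wrist_force: [2.7, 5.1, 2.9]
width: 0.0265
finger_force: 30.0
```

Request:
move_arm:
  motion: [0, 0, 0, 0.011, 0, 0.026, 0, 0, 0, 0, 0.011, 0, 0.026, 0, 0, 0, 0, 0.011, 0, 0.026, 0, 0, 0, 0, 0, 0, 0, 0]

```text
time: 6.25
tool_pos: [0.4661, -0.0294, 0.2203]
ee_rot: [3.14, 0.0, 2.652]
wrist_force: [1.6, 4.6, 3.5]
width: 0.0265
finger_force: 30.0
```

Request:
move_arm:
  motion: [0, 0, 0, 0.01, 0, 0.026, 0, 0, 0, 0, 0, 0, 0, 0]

```text
time: 6.42
tool_pos: [0.4652, -0.0289, 0.2178]
ee_rot: [3.14, 0.0, 2.652]
wrist_force: [1.2, 5.2, 3.8]
width: 0.0261
finger_force: 30.0
```

Request:
move_arm:
  motion: [0, 0, 0, 0.01, 0, 0.026, 0, 0, 0, 0, 0, 0, 0, 0]

```text
time: 6.58
tool_pos: [0.4644, -0.0284, 0.2153]
ee_rot: [3.14, 0.0, 2.652]
wrist_force: [1.0, 5.0, 4.0]
width: 0.0262
finger_force: 30.0
```

Request:
move_arm:
  motion: [0, 0, 0, 0.01, 0, 0.026, 0, 0, 0, 0, 0, 0, 0, 0]

```text
time: 6.75
tool_pos: [0.4637, -0.0281, 0.2131]
ee_rot: [3.14, 0.001, 2.652]
wrist_force: [1.4, 5.7, 4.6]
width: 0.0262
finger_force: 30.0
```

Request:
move_arm:
  motion: [0, 0, 0, 0.009, 0, 0.026, 0, 0, 0, 0, 0, 0, 0, 0]

```text
time: 6.92
tool_pos: [0.4636, -0.028, 0.2123]
ee_rot: [3.139, 0.004, 2.652]
wrist_force: [0.4, 3.7, 10.4]
width: 0.0265
finger_force: 30.0
```

Run:
```python
from h import *
import cv2
o=robot.get_obs()
s=robot.snapshot("scene")[:,:,::-1]
print(o["tool_pos"],o["wrist_force"],o["wrist_torque"],o["width"])
cv2.imwrite("pics/s3.png",cv2.resize(s[190:290,250:340],None,fx=6,fy=6,interpolation=cv2.INTER_CUBIC))
```

```text
[ 0.46357802 -0.02798198  0.21230106] [ 0.39566632  3.65283341 10.40022028] [ 0.79691395 -0.1428489   0.02875396] 0.02646543782384374
```

View pics/s3.png

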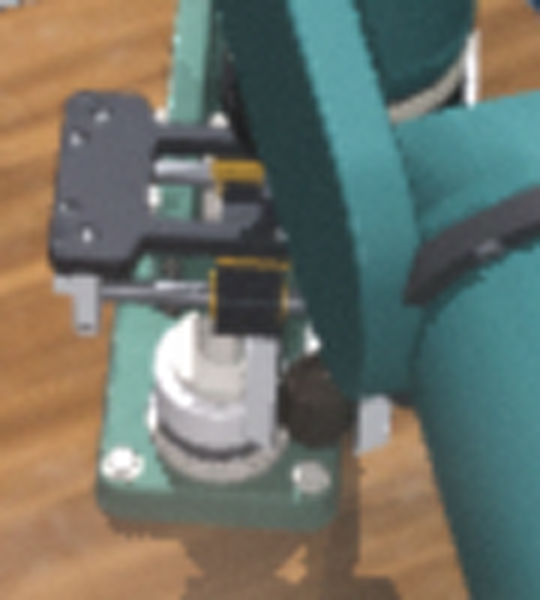

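The crop shows no green between foot and ring, and the force has jumped while motion stopped, so the foot is on the rim. I'll give it a small firm push to confirm.

Request:
move_arm:
  motion: [0, 0, 0, 0.006, 0, 0.02, 0, 0, 0, 0, 0, 0, 0, 0, 0, 0, 0, 0, 0, 0, 0]

```text
time: 7.22
tool_pos: [0.4635, -0.0279, 0.2119]
ee_rot: [3.139, 0.007, 2.652]
wrist_force: [-0.4, 5.0, 15.1]
width: 0.0265
finger_force: 30.0
```

Request:
move_arm:
  motion: [0, 0, 0, -0.015, 0, -0.046, 0, 0, 0, 0, -0.02, 0, -0.052, 0, 0, 0, 0, -0.021, 0, -0.052, 0, 0, 0, 0, -0.022, 0, -0.052, 0, 0, 0, 0, -0.03, 0, -0.064, 0, 0, 0, 0, -0.038, 0, -0.075, 0, 0, 0, 0, -0.042, 0, -0.073, 0, 0, 0, 0, -0.045, 0, -0.071, 0, 0, 0, 0, 0, 0, 0, 0]

```text
time: 7.97
tool_pos: [0.4828, -0.0384, 0.2542]
ee_rot: [3.141, -0.004, 2.652]
wrist_force: [3.3, 4.6, -0.7]
width: 0.0268
finger_force: 30.0
```

Request:
move_arm:
  motion: [0, 0, 0, -0.049, 0, -0.068, 0, 0, 0, 0, -0.052, 0, -0.066, 0, 0, 0, 0, -0.056, 0, -0.063, 0, 0, 0, 0, -0.059, 0, -0.06, 0, 0, 0, 0, 0, 0, 0, 0]

```text
time: 8.38
tool_pos: [0.5021, -0.0489, 0.2788]
ee_rot: [-3.141, -0.005, 2.652]
wrist_force: [4.1, 3.3, -4.5]
width: 0.0264
finger_force: 30.0
```

Request:
move_arm:
  motion: [0, 0, 0, -0.032, 0, -0.026, 0, 0, 0, 0, -0.032, 0, -0.026, 0, 0, 0, 0, -0.03, 0, -0.025, 0, 0, 0, 0, 0, 0, 0, 0]

```text
time: 8.72
tool_pos: [0.5093, -0.0528, 0.2858]
ee_rot: [-3.141, -0.007, 2.652]
wrist_force: [1.8, 3.7, -4.9]
width: 0.0263
finger_force: 30.0
```

Request:
move_arm:
  motion: [0, 0, 0, -0.02, 0, -0.016, 0, 0, 0, 0, 0, 0, 0, 0]

```text
time: 8.88
tool_pos: [0.5103, -0.0534, 0.2867]
ee_rot: [-3.14, -0.01, 2.652]
wrist_force: [1.3, 5.3, -7.2]
width: 0.0263
finger_force: 30.0
```

Request:
move_arm:
  motion: [0, 0, 0, -0.02, 0, -0.016, 0, 0, 0, 0, 0, 0, 0, 0]

```text
time: 9.05
tool_pos: [0.5102, -0.0534, 0.2867]
ee_rot: [-3.14, -0.016, 2.653]
wrist_force: [-3.0, 6.8, -10.3]
width: 0.0264
finger_force: 30.0
```

At the stop: the force is rising and the pose has stopped changing. Relax a little, release slowly, and retreat straight up.

Request:
move_arm:
  motion: [0, 0, 0, -0.01, 0, -0.01, 0, 0, 0, 0, 0, 0, 0, 0, 0, 0, 0, 0.015, 0, 0.012, 0, 0, 0, 0, 0, 0, 0, 0.5, 0, 0, 0, 0, 0, 0, 1, 0, 0, 0, 0, 0, 0, 1, 0, 0, 0, 0, 0, 0, 1, 0, 0, 0, 0, 0, 0, 1, 0, 0, 0, 0, 0, 0, 1, 0, 0, 0, 0, 0, 0, 1, 0, 0, 0, 0, 0, 0, 1, 0, 0, 0, 0, 0, 0, 1]

```text
time: 10.05
tool_pos: [0.5131, -0.0551, 0.2925]
ee_rot: [3.142, 0.0, 2.651]
wrist_force: [0.2, 0.2, 0.2]
width: 0.0829
finger_force: 0.0
```

Request:
move_arm:
  motion: [0, 0, 0, 0, 0, -0.1, 1, 0, 0, 0, 0, 0, -0.1, 1, 0, 0, 0, 0, 0, -0.15, 1, 0, 0, 0, 0, 0, -0.15, 1, 0, 0, 0, 0, 0, -0.15, 1, 0, 0, 0, 0, 0, -0.15, 1, 0, 0, 0, 0.3, 0.2, 0, 1, 0, 0, 0, 0.3, 0.2, 0, 1, 0, 0, 0, 0.3, 0.2, 0, 1, 0, 0, 0, 0.3, 0.2, 0, 1, 0, 0, 0, 0.3, 0.2, 0, 1, 0, 0, 0, 0.3, 0.2, 0, 1]

```text
time: 11.05
tool_pos: [0.4098, 0.1368, 0.3741]
ee_rot: [3.14, 0.002, 2.651]
wrist_force: [0.2, 0.7, -0.0]
width: 0.0944
finger_force: 0.0
```

Request:
move_arm:
  motion: [0, 0, 0, 0.3, 0.2, 0, 1, 0, 0, 0, 0.3, 0.2, 0, 1, 0, 0, 0, 0.3, 0.2, 0, 1, 0, 0, 0, 0.3, 0.2, 0, 1, 0, 0, 0, 0.3, 0.2, 0, 1, 0, 0, 0, 0.3, 0.2, 0, 1, 0, 0, 0, 0.2, 0.1, 0, 1, 0, 0, 0, 0, 0, 0, 1, 0, 0, 0, 0, 0, 0, 1]

```text
time: 11.8
tool_pos: [0.295, 0.345, 0.3735]
ee_rot: [3.14, 0.001, 2.654]
wrist_force: [0.2, -0.1, 0.6]
width: 0.0938
finger_force: 0.0
```

Run:
```python
from h import *
import cv2
o=robot.get_obs();s=robot.snapshot("scene")[:,:,::-1];t=robot.snapshot("top")[:,:,::-1]
s0=cv2.imread("pics/scene0.png");t0=cv2.imread("pics/top0.png")
print(o["time"],o["tool_pos"],o["wrist_force"])
c=lambda i:cv2.resize(i[170:290,240:340],None,fx=4,fy=5,interpolation=cv2.INTER_CUBIC)
cv2.imwrite("pics/s4.png",np.hstack([c(s),c(cv2.absdiff(s,s0))]))
for a,b,r in((s,s0,(290,200,320,232)),(t,t0,(255,255,290,285))):
    print([cv2.absdiff(a,b)[r[1]:r[3],r[0]:r[2]].mean()])
```

```text
11.8 [0.2950468  0.34496958 0.3734547 ] [ 0.19250235 -0.12324361  0.58414522]
[np.float64(4.930208333333334)]
[np.float64(9.64952380952381)]
```

View pics/s4.png

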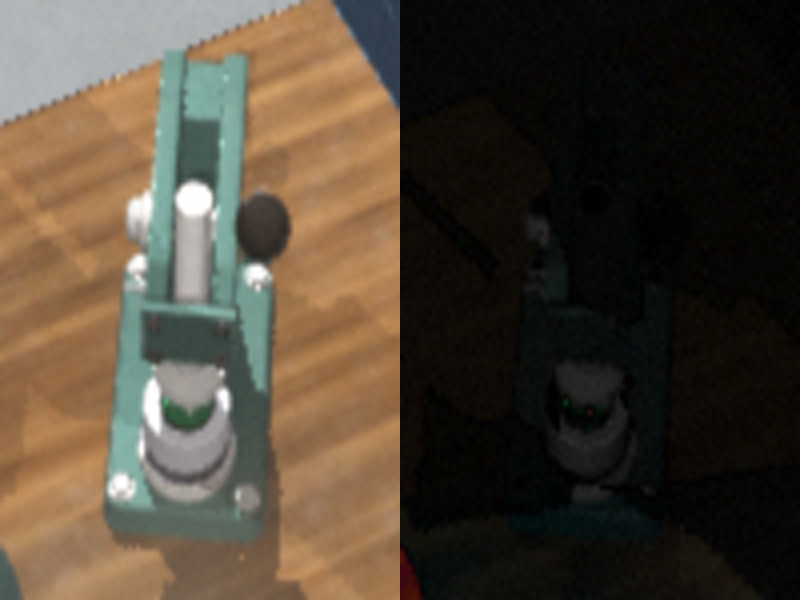

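The lever and ram are back exactly where they began, the ring hasn't moved, and the sample now sits level in the ring.

```bash
python3 -c "
from bench import robot
print(robot.close_job())"
```

```text
the job is handed in; nothing more can be done
None
```

The sample is pressed in until the ram foot met the ring's rim, and the lever is back fully up. The ring still stands on the anvil untouched, the arm is clear, and the job was handed in at about 12 s. I judged flushness from the hard stop in the force reading and the pictures, and didn't compare the neighbouring bottles, jars and samples before and after.

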